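# Release the quarantine cabinet's hook with the flat key

### The arm

A 6-joint arm with a two-finger parallel gripper is mounted at the origin on the work surface. World frame = base frame: x ahead of the robot, y to its left, z up, the work surface at z = 0. Lengths are in m, angles in rad, forces in N, time in s.
With the tool pointing down it reaches from about 0.375 to 0.975 m from the base axis. Payload 3.8 kg.
Tool frame: the origin (TCP) lies midway between the tips of the shut fingers; the grasp point (between the pads) lies 19 mm behind it; z points along the fingers, y is the line along which they close (so a half turn about z gives the same grasp; the last joint's range is limited). The gripper opens to 88 mm and grips with 3 to 60 N. Pads are 18 mm wide; open, the fingers measure 123 mm over their backs; the gripper's body (75 mm by 187 mm) begins 45 mm behind the grasp point.
Start: joints at [1.155, 0.264, 1.604, -0, 1.274, -0.037], TCP at [0.25, 0.627, 0.239] pointing down, gripper open.
Joint ranges: [-2.63, 2.63], [-0.94, 2.18], [0.31, 2.57], [-1.31, 4.45], [0, 2.66], [-2.55, 2.55]. Speed limits (rad/s): [2.57, 2.57, 3.14, 3.14, 3.14, 3.14].

### API

Orientations are given as a rotation vector (axis times angle).
In Python, from cell import manip, inverse_kinematics, cams, order gives the robot as it stands. Calls block until the motion is done:
- manip.move_pose(position, orientation): joint-space move of the TCP to a pose.
- manip.move_linear(position, rate=0.15, rot=None): straight line of the TCP; rot=None keeps the orientation; rate is the mean speed in m/s.
- manip.set_joints(angles): joint-space move.
- manip.set_gripper(opening, force=None): finger opening in m; force is the grip in N (None keeps the last); returns when the fingers have stopped.
- manip.dwell(seconds).
- inverse_kinematics(position, orientation): joint angles nearest the present ones, or None.
- manip.state(): the state.
- cams.capture(name): name is "side" or "top"; returns a dict with "image" (480x640x3 uint8, blue, green, red), "z_map" (480x640 float32, m along the optical axis (not along the pixel's ray), 0 where there is no reading), "intrinsics" (3x3 intrinsics, pixels), "k1" (the pictures are not rectified: a ray, as slopes to the right and down, at radius r is drawn at 1 + k1 r^2 times it, then the intrinsics apply), "position" and "orientation" of the camera in the world. Camera axes: x right, y down, z forward; pixel columns grow to the right and rows downward; lengths in m; the calibration is good to about 2 mm. A picture is of the moment at which its call begins.
A pose or a line that the arm cannot do raises manip.IKError and nothing moves.
- order.close_job(): hands the job in; it is judged then, once.
The state is a dict: "clock": time; "joint_pos": joint angles; "joint_velocities": joint speeds; "tau": joint torques, N m; "tool_pos": TCP position; "tcp_rot": TCP orientation; "contact_force": force on the tool from outside, world axes, zero at the start; "moment": the same for the moment, N m; "gripper_width": finger opening in m; "grasp_force": force on a finger pad.
Only numpy, scipy, OpenCV 4.12 (cv2) and the standard library are available. Lean on these libraries where they do the work, as an engineer would, in place of code of your own. Each camera call takes 0.05 s, during which the arm holds its last target. There are 200 camera calls.

### The job

Take the flat-bladed release key from the tool rack, put its blade down through the narrow gap behind the top edge of the cabinet door, and press the sprung hook down by feel until it lets go, then draw the door open with the blade to about 45 degrees. Put the key back upright, fully home, in the socket it came from, leaving the door open. Go gently: never push on the cabinet, its door or its hook with more than about 15 N, and leave the other things on the table where they are.

Things in the scene. Friction and masses are not known exactly. Their poses are not given: they have to be found in the camera images.
- cabinet: White sheet-metal sample cabinet, 240 wide (y), 190 deep (x), 160 high, fixed to the table, its place varies. Origin: on the table under its middle; x points to its back, z up. Its door closes the front (-x), hinged on the +y side; the door's top edge is a folded flange 18 thick (x -98 to -80 when shut) and 12 high. A sprung hook inside holds it shut. Push no part over 15 N.
- gap (a point): Middle of the gap, level with the cabinet's top sheet (x = -72, y = -70, z = 160 in the cabinet's frame), same axes as the cabinet. The gap is a window 16 mm in x (between the shut door's flange and the top sheet, 4 mm thick) by 36 mm in y. The door's own top may stand up to 12 mm higher or lower than this.
- feel (a point): Point 33 mm below gap: the MIDDLE of the heights where the hook's flat steel press plate may lie, not its true place. Door and hook hang on a frame set up or down by screws, up to 12 mm each way and not measured: find the plate by feel or sight. It lies 33 mm below the door's top, fills the gap and reaches 12 mm on under the flange, so it can stay pressed as the door starts to move.
- hinge (a point): Point on the door's vertical hinge line at z = 160 (x = -89, y = +120 in the cabinet's frame), same axes as the cabinet. The flange's rear face lies 9 mm behind (+x of) the hinge line when closed; the middle of the gap is 190 mm from the hinge along the door
- hook_pivot (a point): Middle of the hook's hidden pivot range (it runs along y; 84 mm behind the gap, -60 in y, z = 127 in the cabinet's frame). The press plate pushes back with about 2 N at first touch, about 5 N where it lets the door go (10 to 11 mm down, all measured in the gap) and 6 to 7 N at 13.5 mm, where it meets a hard stop. Once the door has moved 8 mm the hook cannot catch again.
- door (a joint): Door angle in rad: 0 shut, grows as the free edge swings towards the cabinet's -x (clockwise seen from above), to 1.7. A light stiff hinge (0.1 N m): it stays where it is left. While hooked it has 2 to 5 mm of play
- key: Release key standing upright in the rack: black rectangular grip 18 (x) x 30 (y) x 70 high, under it a collar 30 x 36 x 8, under that a flat steel blade 5 (x) x 16 (y) x 80 long; 90 g. Origin: centre of the grip; z up along the grip, so the collar's underside is at z = -43 and the blade's tip at z = -123. The grip reaches 35 mm above and below the origin
- key_tip (a point): Middle of the end of the key's blade, same axes as the key
- rack: Fixed grey tool rack 70 (x) x 170 (y) x 90 high, origin under its middle on the table. Two sockets through it, 14 (x) x 24 (y), at y = +42 and y = -42; key and awl stand in one each, either way round, with their collars on its top (the key's origin 133 mm above the table)
- awl: Round awl, to be left alone, in the other socket: round grip 22 across x 70 high, round collar, 8 mm shank. Origin: centre of its grip
- jar: Small jar, 52 across x 60, standing on the rear left of the cabinet's top; origin under it. Leave alone
- pot: Open steel pot, 160 across x 100, on the table; origin under it. Leave alone
- bottle: White bottle, 60 across x 150; origin under it. Leave alone
- scraper: Scraper with an orange handle, 260 long, lying on the table; origin under its middle. Leave alone
- carton: Cardboard carton 120 x 160 x 90; origin under it. Leave alone
Things that resemble listed ones, but are neither listed nor needed, are in the scene too. What is shaped like the key but turquoise is not meant.

How it is judged:
On the way, in this order (a step that is already met when the one before it is completed fails the run):
1. the key's blade is down in the gap, at least 10 mm below the cabinet's top sheet, with the door still shut (z of key_tip in the frame of cabinet between 0.085 and 0.15 m and horizontal distance between key_tip and gap below 0.02 m and value of joint door below 0.03 rad), for 0.1 s.
2. the hook has let go and the door is drawn open past 0.15 rad with the blade's tip still below the level of the cabinet's top sheet (value of joint door above 0.15 rad and z of key_tip in the frame of cabinet below 0.16 m), for 0.05 s.
At the end, for the whole second after the job is handed in: the door stands open by more than 0.6 rad and still; the key is back in its own socket, within 12 mm of where it stood and within 0.1 rad of upright, at rest (value of joint door above 0.6 rad and distance of key from where it was at the start of the episode below 0.012 m and angle between key's own z axis and vertical below 0.1 rad and linear speed of key below 0.02 m/s and not (velocity of joint door above 0.05 rad/s) and velocity of joint door above -0.05 rad/s); the robot touches nothing.
It fails at once if the key presses on the cabinet, its door or its hook with more than 15 N (contact force between key and cabinet above 15 N).
It fails at once if the robot presses on the cabinet, its door or its hook with more than 15 N (contact force between any of the arm, the fingers and cabinet above 15 N).
It fails at once if another thing is moved by more than 30 mm (distance of any of awl, jar, pot, bottle, scraper, carton from where it was at the start of the episode above 0.03 m).
It also fails if it takes over 58 s, if anything falls off the work surface, if the arm or the gripper's body presses on something with over 40 N, if the wrist force passes 120 N, or if a joint passes its speed limit or range.

## Working session

There is one attempt and no reset: what is moved stays moved. The work goes in short steps, each a Python script; the robot and the scene stay as the last script left them, time stands still between calls to the robot, and variables do not carry over. Pictures are saved under pics/ and viewed, at most 10 in all, crops included, and the job is handed in when it is done.

```bash
ls; mkdir -p pics; cat > h.py <<'E'
import numpy as np, cv2, pickle
from scipy.spatial.transform import Rotation as R
def cloud(c):
    K=c["intrinsics"];k1=c["k1"]
    v,u=np.mgrid[0:480,0:640]
    xd=(u-K[0][2])/K[0][0]; yd=(v-K[1][2])/K[1][1]
    x,y=xd.copy(),yd.copy()
    for _ in range(15):
        s=1+k1*(x*x+y*y); x=xd/s; y=yd/s
    z=c["z_map"]; P=np.dstack([x*z,y*z,z])
    o=np.array(c["orientation"]); M=o if o.shape==(3,3) else R.from_rotvec(o).as_matrix()
    W=P@M.T+np.array(c["position"]); W[z<=0]=np.nan
    return W
E
python3 - <<'E'
from cell import cams,manip
from h import *
for n in("side","top"):
    c=cams.capture(n); pickle.dump(c,open(n+".pkl","wb")); cv2.imwrite(f"pics/{n}0.png",c["image"]); print(n,c["position"],c["orientation"],c["intrinsics"],c["k1"])
print(manip.state())
E
```

```text
pics
side [-0.08880753 -0.8133195   0.84639486] [-2.10823051  0.72995067 -0.36161602] [[564.63278761   0.         320.14329931]
 [  0.         564.63278761 236.47217694]
 [  0.           0.           1.        ]] -0.15187396028750333
top [0.30043734 0.00902636 1.24460153] [-2.17206197  2.10639982 -0.23533011] [[474.40889268   0.         322.39039908]
 [  0.         474.40889268 244.83968499]
 [  0.           0.           1.        ]] -0.03254481650594323
{'clock': 0.1, 'joint_pos': array([ 1.15512351e+00,  2.64676412e-01,  1.60522465e+00, -2.03617055e-05,
        1.27369895e+00, -3.68986470e-02]), 'joint_velocities': array([ 0.00258674, -0.004391  , -0.00429347,  0.00052688,  0.00025342,
        0.00030689]), 'tau': array([-2.06832004e-05, -5.03625476e+01, -3.58068466e+01,  7.31552951e-02,
        2.33840779e-02, -7.30238253e-05]), 'tool_pos': array([0.24935226, 0.62656892, 0.23752036]), 'tcp_rot': array([-5.91336008e-01, -3.08499696e+00,  3.07919985e-03]), 'contact_force': array([-0.39755587,  1.29142812, -0.93754   ]), 'moment': array([-0.04143725,  0.04808905, -0.02639344]), 'grasp_force': 0.0, 'gripper_width': 0.0880214467824217}
```

View pics/side0.png

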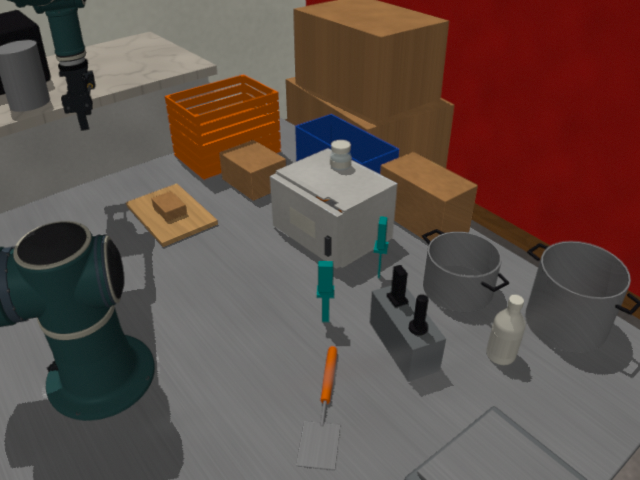

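View pics/top0.png

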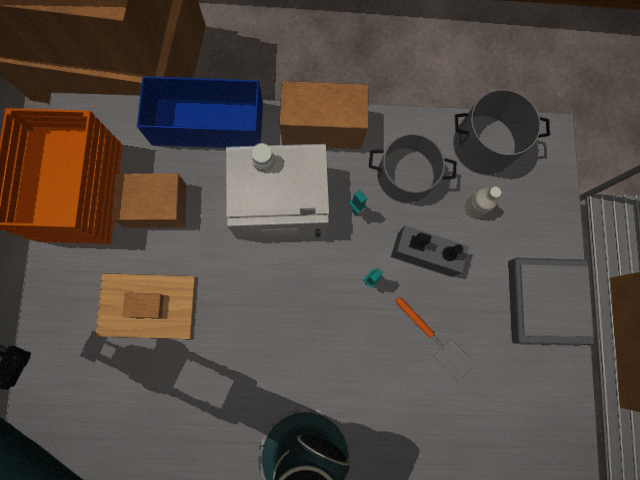

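Side view: two black-gripped tools stand in the rack. The one at (399,285) looks rectangular and the one at (420,313) has a round collar. The turquoise ones at (325,290) and (381,245) are decoys. In the top view the cabinet is at (277,185) with its gap window near (308,211), and the rack is at (432,250). Next I'll enlarge the rack and measure.

```bash
python3 - <<'E'
from h import *
s=pickle.load(open("side.pkl","rb"));t=pickle.load(open("top.pkl","rb"))
a=cv2.resize(s["image"][255:385,360:460],(400,520),interpolation=cv2.INTER_CUBIC)
b=cv2.resize(t["image"][215:285,385:475],(400,311),interpolation=cv2.INTER_CUBIC)
b2=cv2.resize(t["image"][195:245,220:340],(400,167),interpolation=cv2.INTER_CUBIC)
im=np.zeros((520,800,3),np.uint8);im[:,:400]=a;im[:311,400:]=b;im[330:497,400:]=b2
cv2.imwrite("pics/crop1.png",im)
for n,c in(("side",s),("top",t)):
    W=cloud(c);
    v,u=np.mgrid[0:480,0:640]
    def rep(l,box,zr):
        m=(u>=box[0])&(u<box[2])&(v>=box[1])&(v<box[3])&(W[...,2]>zr[0])&(W[...,2]<zr[1])
        P=W[m]
        if len(P)<4: print(n,l,len(P));return
        r=cv2.minAreaRect((P[:,:2]*1000).astype(np.float32)); print(n,l,len(P),"z",np.median(P[:,2]).round(4),"rect",np.round(r[0],1),np.round(r[1],1),round(r[2],2), "mean",P.mean(0).round(4))
    if n=="top":
        rep("rack",(385,220,475,280),(.08,.095)); rep("cabtop",(220,140,335,225),(.15,.17));rep("cabtop+",(220,140,335,225),(.145,.175))
        rep("keyA",(405,228,433,252),(.155,.18)); rep("keyB",(438,238,470,265),(.155,.18))
        for vv in range(196,236,1): print(vv, W[vv,250].round(3),W[vv,285].round(3),W[vv,308].round(3))
    else:
        rep("rack",(365,280,450,380),(.084,.096)); rep("cabtop",(260,140,400,225),(.153,.167))
        rep("keyA",(385,258,410,310),(.155,.18)); rep("keyB",(410,285,432,335),(.155,.18))
        rep("keyA body",(385,258,410,310),(.11,.18)); rep("keyB body",(410,285,432,335),(.11,.18))
E
```

```text
side rack 1755 z 0.0901 rect [ 515.6 -302.3] [175.4  73.3] 74.05 mean [ 0.5048 -0.3156  0.09  ]
side cabtop 3869 z 0.1602 rect [653.2  42.8] [202.1 335.4] 4.11 mean [0.6451 0.0714 0.1598]
side keyA 160 z 0.1661 rect [ 526.5 -264. ] [31.4 19.5] 71.45 mean [ 0.5242 -0.266   0.1648]
side keyB 131 z 0.1661 rect [ 502.2 -345.8] [20.6 22. ] 54.15 mean [ 0.5008 -0.3463  0.1643]
side keyA body 437 z 0.1459 rect [ 526.1 -264.6] [33.3 20.1] 73.75 mean [ 0.5221 -0.2679  0.1444]
side keyB body 355 z 0.1452 rect [ 502.2 -346.1] [21.1 22.5] 54.15 mean [ 0.4994 -0.3477  0.144 ]
top rack 1367 z 0.0905 rect [ 518.9 -303.6] [169.9  71.7] 73.17 mean [ 0.5155 -0.3003  0.0903]
top cabtop 7181 z 0.1602 rect [650.1  87.7] [195.3 240.9] 4.11 mean [0.6454 0.0861 0.1598]
top cabtop+ 7275 z 0.1602 rect [650.1  87.7] [195.4 240.9] 4.11 mean [0.6446 0.086  0.1597]
top keyA 112 z 0.1681 rect [ 530.2 -263.6] [30.1 18.5] 74.84 mean [ 0.5293 -0.2622  0.1671]
top keyB 73 z 0.1677 rect [ 507.  -342.6] [18.  21.1] 82.2 mean [ 0.5053 -0.3421  0.1662]
196 [0.616 0.149 0.16 ] [0.619 0.067 0.159] [0.622 0.012 0.158]
197 [0
[... 1780 characters left out ...]
 [0.549 0.147 0.143] [0.555 0.065 0.131] [0.559 0.01  0.122]
226 [0.548 0.148 0.137] [0.555 0.065 0.122] [0.56  0.01  0.107]
227 [0.549 0.149 0.125] [0.555 0.066 0.112] [0.558 0.01  0.104]
228 [0.549 0.151 0.11 ] [0.555 0.066 0.1  ] [0.559 0.01  0.091]
229 [0.549 0.152 0.1  ] [0.552 0.066 0.099] [0.559 0.009 0.078]
230 [0.549 0.153 0.09 ] [0.552 0.067 0.089] [0.559 0.009 0.067]
231 [0.549 0.155 0.075] [0.553 0.067 0.075] [0.559 0.009 0.055]
232 [0.548 0.155 0.072] [0.552 0.067 0.067] [0.559 0.009 0.042]
233 [0.549 0.157 0.053] [0.554 0.069 0.042] [0.559 0.009 0.029]
234 [0.549 0.158 0.042] [0.555 0.069 0.027] [0.559 0.009 0.019]
235 [0.548 0.159 0.033] [0.554 0.07  0.018] [0.56  0.009 0.001]
```

View pics/crop1.png

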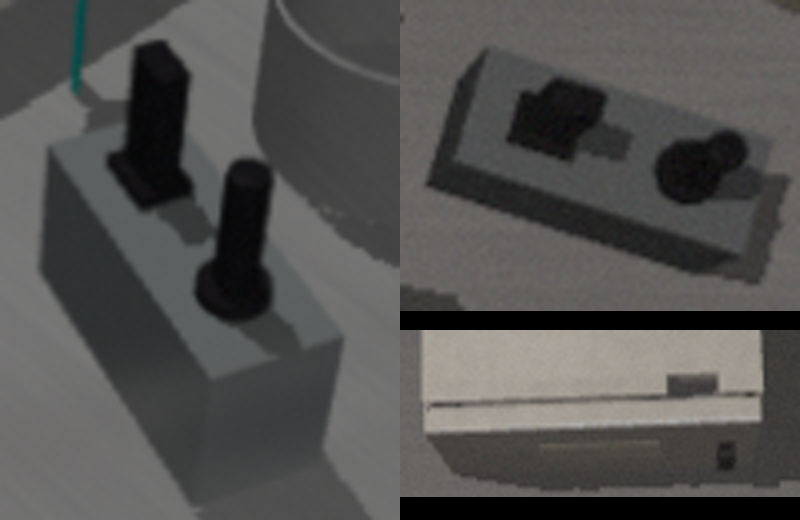

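The enlarged crop confirms the key: it is the tool with the rectangular grip and square collar at side (399,285). The one at (420,313) has a round grip and round collar, so it is the awl. The door top is at about 0.153, so the plate should be near z 0.12, and the depth inside the window agrees. Next I'll check IK and grasp the key.

```bash
cat >> h.py <<'E'
def rv(a):  # tool down, closing axis at angle a (deg)
    y=np.array([np.cos(np.radians(a)),np.sin(np.radians(a)),0]);z=np.array([0,0,-1.])
    return R.from_matrix(np.column_stack([np.cross(y,z),y,z])).as_rotvec()
KEY=np.array([.5285,-.2635]);KA=-16.4
TH=4.11;C=np.array([.6512,.0877])
def cab(x,y):
    t=np.radians(TH);return C+np.array([x*np.cos(t)-y*np.sin(t),x*np.sin(t)+y*np.cos(t)])/1000
E
python3 - <<'E'
from h import *
from cell import manip,inverse_kinematics as ik
W=cloud(pickle.load(open("top.pkl","rb")))
for l,b in(("turq1",(350,185,372,220)),("turq2",(362,262,388,292)),("jar",(248,140,275,172))):
    P=W[b[1]:b[3],b[0]:b[2]].reshape(-1,3);P=P[P[:,2]>(.17 if l=="jar" else .1)];print(l,P.mean(0).round(3),np.nanmax(P[:,2]).round(3))
print("gap",cab(-72,-70))
for s in(0,180):
    for n,p,a in(("key",[*KEY,.122],KA),("keyhi",[*KEY,.33],KA),("gap",[*cab(-72,-70),.22],TH),("gaphi",[*cab(-72,-70),.33],TH),("open",[*cab(-72-134,-14),.22],TH-45)):
        q=ik(p,rv(a+s));print(s,n,None if q is None else np.round(q,2))
E
```

```text
turq1 [ 0.623 -0.111  0.143] 0.163
turq2 [ 0.437 -0.149  0.151] 0.164
jar [0.695 0.12  0.209] 0.226
gap [0.58440217 0.01271967]
0 key [-0.5   0.2   1.9  -0.    1.03 -0.22]
0 keyhi [-0.5   0.06  1.67 -0.    1.41 -0.22]
0 gap [-0.02  0.11  1.82 -0.    1.21 -0.09]
0 gaphi [-0.02  0.05  1.68 -0.    1.41 -0.09]
0 open [ 0.08 -0.16  2.08 -0.    1.22  0.79]
180 key None
180 keyhi None
180 gap None
180 gaphi None
180 open [ 0.08 -0.16  2.08  0.    1.22 -2.35]
```

```bash
python3 - <<'E'
from h import *
from cell import manip,cams
p=manip.state()["tool_pos"]
manip.move_linear([p[0],p[1],.33],rate=.2)
manip.move_pose([*KEY,.33],rv(KA))
manip.set_gripper(.06)
manip.move_linear([*KEY,.122],rate=.12)
c=cams.capture("side");cv2.imwrite("pics/g.png",cv2.resize(c["image"][200:390,310:490],(720,760)[:1]+(760,))[:600])
c0=manip.state()
manip.set_gripper(.0,force=30)
s=manip.state();print(s["gripper_width"],s["grasp_force"],s["contact_force"],c0["contact_force"],s["clock"],s["tool_pos"])
E
```

```text
0.018161463670747495 29.999589761719108 [ 0.22332142 -0.55004528 -0.56997397] [-0.31841692  0.07853027  0.54503815] 7.1917 [ 0.52846747 -0.26348988  0.12188723]
```

```bash
python3 - <<'E'
from h import *
from cell import manip,cams
manip.move_linear([*KEY,.33],rate=.15)
G=cab(-72,-70)
manip.move_pose([*G,.33],rv(TH))
manip.move_linear([*G,.283],rate=.12)
s=manip.state();print(s["gripper_width"],s["contact_force"],s["clock"],s["tool_pos"],G)
ims=[]
for n,b in(("side",(270,150,410,270)),("top",(240,150,380,270))):
    c=cams.capture(n);pickle.dump(c,open(n+"1.pkl","wb"))
    ims.append(cv2.resize(c["image"][b[1]:b[3],b[0]:b[2]],(400,343),interpolation=cv2.INTER_CUBIC))
cv2.imwrite("pics/gap1.png",np.hstack(ims))
E
```

```text
0.0178564698708251 [ 0.28387204 -1.13045914 -0.48146351] 10.3583 [0.58435615 0.01200346 0.28283478] [0.58440217 0.01271967]
```

View pics/gap1.png

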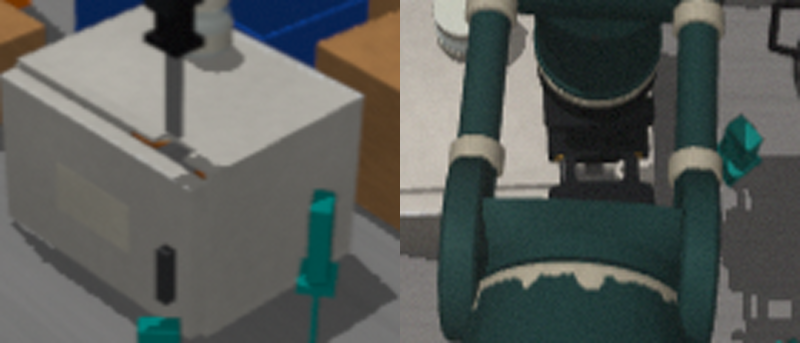

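Side crop: the blade tip is at about full pixel (331,197), above the window, whose orange end marks are near (322,198) and (340,210). To correct for camera bias, I'll compare the blade with the door flange in the same camera.

```bash
python3 - <<'E'
from h import *
t=np.radians(TH);Rm=np.array([[np.cos(t),-np.sin(t)],[np.sin(t),np.cos(t)]])
def loc(P): return (P[:,:2]-C)@Rm*1000
v,u=np.mgrid[0:480,0:640]
for n in("side","side1","top"):
    W=cloud(pickle.load(open(n+".pkl","rb"))).reshape(-1,3);L=loc(W);z=W[:,2]
    inr=(abs(L[:,0])<110)&(abs(L[:,1])<125)
    f=inr&(z>.147)&(z<.1565)&(L[:,0]<-70)&(L[:,1]>-60); 
    ff=inr&(z>.05)&(z<.14)&(L[:,0]<-80)&(abs(L[:,1])<100)
    sh=inr&(z>.157)&(z<.164)&(L[:,0]>0)&(L[:,1]<40)
    rs=(L[:,1]<-100)&(L[:,1]>-130)&(z>.03)&(z<.14)&(abs(L[:,0])<60)
    print(n,"flange x",np.percentile(L[f,0],[2,50,98]).round(1),"z",np.median(z[f]).round(4),"face x",np.median(L[ff,0]).round(1) if ff.any() else 0,"sheet z",np.median(z[sh]).round(4),"backmax",np.percentile(L[sh,0],99.5).round(1),"rside y",np.median(L[rs,1]).round(1) if rs.sum()>20 else 0)
    w=(abs(L[:,0]+72)<10)&(abs(L[:,1]+70)<40)&(z>.10)&(z<.135); print("  window y",np.percentile(L[w,1],[2,98]).round(1) if w.any() else None,"z",np.median(z[w]).round(4),w.sum(), "x",np.percentile(L[w,0],[5,95]).round(1) if w.any() else None)
    if n=="side1":
        b=(abs(L[:,0]+72)<25)&(abs(L[:,1]+70)<25)&(z>.178)&(z<.245);print("blade",b.sum(),np.percentile(L[b],[5,50,95],axis=0).round(1),"lowest",W[(abs(L[:,0]+72)<12)&(abs(L[:,1]+70)<15)&(z>.166)][:,2].min())
E
```

```text
side flange x [-101.   -92.3  -76.4] z 0.1524 face x -99.3 sheet z 0.1605 backmax 94.6 rside y -120.0
  window y None z nan 0 x None
side1 flange x [-101.   -92.4  -76.5] z 0.1523 face x -99.3 sheet z 0.1605 backmax 94.9 rside y -120.0
  window y None z nan 0 x None
blade 177 [[-77.6 -79.4]
 [-74.9 -73.7]
 [-70.8 -62.9]] lowest 0.17240287871237037
top flange x [-98.2 -89.5 -79.5] z 0.153 face x -97.9 sheet z 0.1605 backmax 94.9 rside y 0
  window y [-89.5 -36.5] z 0.1208 64 x [-72.  -62.5]
  return _methods._mean(a, axis=axis, dtype=dtype,
  ret = ret.dtype.type(ret / rcount)
```

```bash
cat >> h.py <<'E'
def F(manip,n=4):
    a=[]
    for _ in range(n): manip.dwell(.02);a.append(manip.state()["contact_force"])
    return np.mean(a,0)
TIP=.112
E
python3 - <<'E'
from h import *
from cell import manip
G=cab(-72,-70)
manip.dwell(.2);f0=F(manip,8);print(f0)
ok=True
for z in np.r_[np.arange(.166,.129,-.004),np.arange(.129,.110,-.0015)]:
    manip.move_linear([*G,z+TIP],rate=.04)
    d=F(manip,3)-f0
    s=manip.state();print(round(z,4),np.round(s["tool_pos"][2]-TIP,4),d.round(2),round(s["clock"],2))
    if np.linalg.norm(d[:2])>4 or d[2]>1.4: break
np.save("f0.npy",f0)
E
```

```text
[-0.2193212  -0.32500723 -0.88094828]
0.166 0.1656 [ 0.49  1.11 -0.41] 11.12
0.162 0.1617 [-0.18 -0.03 -0.31] 11.42
0.158 0.1578 [ 0.3   0.12 -0.48] 11.72
0.154 0.1537 [0.44 0.21 0.06] 12.02
0.15 0.1498 [ 0.79  0.41 -0.37] 12.32
0.146 0.1458 [ 0.26  0.69 -0.39] 12.62
0.142 0.1418 [-0.23  0.25 -0.31] 12.92
0.138 0.1377 [-0.15  0.07 -0.22] 13.22
0.134 0.1338 [-0.31  0.53 -0.47] 13.52
0.13 0.1298 [ 0.34  0.06 -0.4 ] 13.82
0.129 0.1291 [ 0.07  0.48 -0.13] 14.12
0.1275 0.1274 [0.26 0.07 0.03] 14.42
0.126 0.1259 [-0.34  0.33 -0.26] 14.72
0.1245 0.1244 [ 0.56  0.27 -0.19] 15.02
0.123 0.1229 [ 0.28  0.51 -0.65] 15.32
0.1215 0.1214 [ 0.    0.21 -0.15] 15.62
0.12 0.1199 [ 0.57 -0.15  0.23] 15.92
0.1185 0.1186 [0.46 0.77 0.22] 16.22
0.117 0.1173 [0.3  0.29 1.9 ] 16.52
```

```bash
python3 - <<'E'
from h import *
from cell import manip
G=cab(-72,-70);f0=np.load("f0.npy")
for z in [.115,.112,.110,.109,.108,.107,.1065,.106]:
    manip.move_linear([*G,z+TIP],rate=.03)
    d=F(manip,5)-f0
    s=manip.state();print(z,np.round(s["tool_pos"]-[*G,TIP],4),d.round(2),round(s["clock"],2))
    if np.linalg.norm(d[:2])>6 or d[2]>6.3: break
E
```

```text
0.115 [ 0.0002 -0.      0.1152] [0.91 0.19 2.23] 16.85
0.112 [0.0003 0.     0.1123] [0.87 0.4  3.8 ] 17.18
0.11 [0.0004 0.     0.1103] [1.76 0.53 4.66] 17.52
0.109 [0.0004 0.     0.1093] [2.25 0.58 5.16] 17.85
0.108 [0.0004 0.     0.1083] [3.6  0.44 5.4 ] 18.18
0.107 [0.0002 0.     0.1072] [3.21 0.44 6.05] 18.52
0.1065 [ 0.0002 -0.      0.1067] [3.22 0.16 6.17] 18.85
0.106 [0.0003 0.     0.1064] [3.18 0.74 6.43] 19.18
```

```bash
python3 - <<'E'
from h import *
from cell import manip
f0=np.load("f0.npy");z=.106+TIP
H=np.array([-89,120.])
def go(p,a,rate=.03):
    manip.move_linear([*cab(*p),z],rate=rate,rot=rv(a))
    d=F(manip,3)-f0
    s=manip.state();print(np.round(p,1),d.round(2),round(s["clock"],2),np.round((s["tool_pos"][:2]-cab(*p))*1000,1));return np.linalg.norm(d[:2])>8 or d[2]>8.5
stop=False
for x in(-75,-77.5,-79,-80.5,-82,-83.5,-85.5):
    stop=go((x,-70),TH)
    if stop:break
if not stop:
  for ph in(.055,.07,.09,.12):
    c,s_=np.cos(ph),np.sin(ph);p=H+np.array([c*11.5+s_*-190,-s_*11.5+c*-190])
    if go(p,TH-np.degrees(ph)):print("STOP");break
else: print("STOP early")
E
```

```text
[-75 -70] [2.73 0.56 5.89] 19.48 [-0.1 -0. ]
[-77.5 -70. ] [2.41 0.77 5.52] 19.78 [-0.3 -0. ]
[-79 -70] [2.78 0.25 5.14] 20.08 [ 0. -0.]
[-80.5 -70. ] [3.   0.35 5.17] 20.38 [-0.1 -0. ]
[-82 -70] [3.26 0.32 5.07] 20.68 [-0.1 -0.1]
[-83.5 -70. ] [2.85 0.79 4.22] 20.98 [-0.1 -0. ]
[-85.5 -70. ] [3.4  0.04 3.78] 21.28 [-0.2 -0. ]
[-88.  -70.3] [ 3.69 -0.19  2.76] 21.58 [-0.3  0.1]
[-90.8 -70.3] [ 3.01 -0.17  2.58] 21.88 [-0.6 -0. ]
[-94.6 -70.3] [2.17 0.48 1.13] 22.21 [-0.8 -0. ]
[-100.3  -70. ] [-0.01  0.29 -0.72] 22.6 [-1.2 -0. ]
```

```bash
python3 - <<'E'
from h import *
from cell import manip,cams
f0=np.load("f0.npy");z=.112+TIP
H=np.array([-89,120.])
def go(ph,x=11.5,rate=.06,z=z):
    c,s_=np.cos(ph),np.sin(ph);p=H+np.array([c*x+s_*-190,-s_*x+c*-190])
    manip.move_linear([*cab(*p),z],rate=rate,rot=rv(TH-np.degrees(ph)))
    d=F(manip,2)-f0;print(round(ph,2),d.round(2),round(manip.state()["clock"],2));return np.linalg.norm(d)>8
for ph in np.arange(.19,.83,.07):
    if go(ph):print("STOP");break
s=manip.state();print(s["joint_pos"].round(2),s["tool_pos"])
c=cams.capture("side");cv2.imwrite("pics/open.png",cv2.resize(c["image"][120:300,240:440],(667,600)))
E
```

```text
0.19 [0.26 0.24 0.48] 23.02
0.26 [ 0.22 -0.41 -0.69] 23.43
0.33 [-0.03  0.25 -0.24] 23.84
0.4 [ 0.63  0.18 -0.25] 24.25
0.47 [ 0.2   0.43 -0.13] 24.66
0.54 [ 0.48  0.59 -0.29] 25.07
0.61 [0.02 0.8  0.11] 25.48
0.68 [ 0.72 -0.11 -0.68] 25.88
0.75 [-0.52  0.1   0.12] 26.29
0.82 [ 0.4   0.39 -0.53] 26.7
[ 0.07 -0.19  2.1  -0.    1.23  0.81] [0.43331158 0.05378912 0.22405548]
```

View pics/open.png

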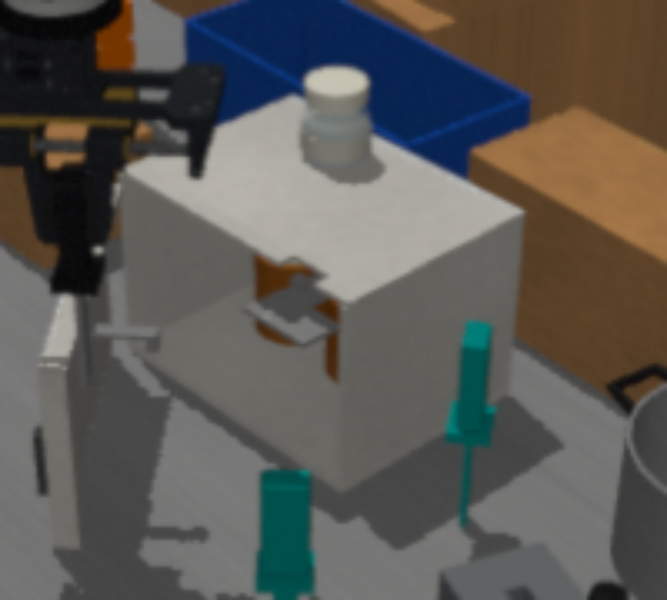

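The door stands open at roughly 45°, with the blade behind its flange near crop (85,330). I'll back off, lift and return to the rack.

```bash
python3 - <<'E'
from h import *
from cell import manip,cams
H=np.array([-89,120.]);ph=.82;c,s_=np.cos(ph),np.sin(ph);x=16
p=cab(*(H+np.array([c*x+s_*-190,-s_*x+c*-190])))
manip.move_linear([*p,.112+TIP],rate=.04)
manip.move_linear([*p,.345],rate=.15)
manip.move_pose([*KEY,.33],rv(KA))
manip.move_linear([*KEY,.215],rate=.15)
manip.dwell(.2)
s=manip.state();print(s["clock"],s["tool_pos"],s["gripper_width"],s["contact_force"])
ims=[]
for n,b in(("side",(340,230,460,390)),("top",(370,200,490,360))):
    c=cams.capture(n);pickle.dump(c,open(n+"2.pkl","wb"))
    ims.append(cv2.resize(c["image"][b[1]:b[3],b[0]:b[2]],(400,533),interpolation=cv2.INTER_CUBIC))
cv2.imwrite("pics/rack2.png",np.hstack(ims))
t=np.radians(KA);Rm=np.array([[np.cos(t),-np.sin(t)],[np.sin(t),np.cos(t)]])
W=cloud(pickle.load(open("side2.pkl","rb"))).reshape(-1,3);L=(W[:,:2]-KEY)@Rm*1000;z=W[:,2]
for lo,hi in((.105,.12),(.12,.135),(.135,.15),(.15,.165),(.165,.18)):
    b=(abs(L[:,0])<14)&(abs(L[:,1])<16)&(z>lo)&(z<hi);print(lo,b.sum(),np.percentile(L[b],[5,50,95],axis=0).round(1).tolist())
# rack in the same camera
r=(abs(L[:,0])<60)&(abs(L[:,1]+42)<110)&(z>.084)&(z<.096)
print(cv2.minAreaRect((L[r]).astype(np.float32)), np.percentile(L[r],[1,99],axis=0))
# open doors
E
```

```text
30.3333 [ 0.52924777 -0.26390326  0.21646231] 0.017709443593086426 [ 0.26782095 -0.21753771 -0.47513181]
0.105 36 [[-4.7, -9.5], [-3.1, -3.8], [0.8, 5.9]]
0.12 39 [[-4.8, -8.5], [-3.3, -3.8], [1.2, 7.1]]
0.135 38 [[-4.6, -8.8], [-3.5, -4.2], [0.0, 6.3]]
0.15 46 [[-5.2, -8.5], [-3.5, -4.6], [0.6, 7.3]]
0.165 14 [[-5.0, -8.1], [-2.4, -6.6], [1.0, -2.6]]
((-0.7843017578125, -41.85923767089844), (74.13159942626953, 173.65736389160156), 0.19924293458461761) [[ -36.64273033 -127.43047662]
 [  33.77863316   40.76178224]]
```

View pics/rack2.png

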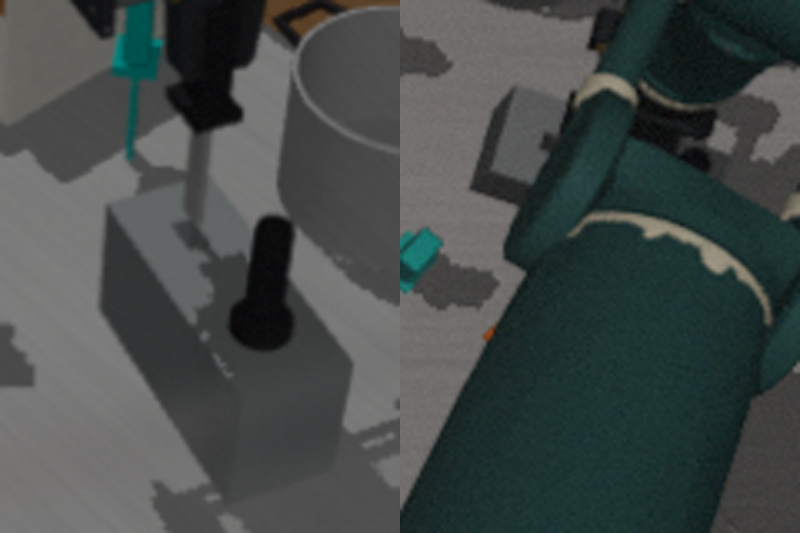

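Side crop: the blade hangs straight above the socket slot at crop (195,232), and in the same camera it lines up with the rack to within about 1.5 mm. Inserting now.

```bash
python3 - <<'E'
from h import *
from cell import manip
f0=F(manip,6)
for z in np.r_[np.arange(.209,.125,-.008),.1245,.123,.1222]:
    manip.move_linear([*KEY,z],rate=.05)
    d=F(manip,2)-f0
    if np.linalg.norm(d)>2:print(round(z,4),d.round(2))
    if np.linalg.norm(d)>6:print("STOP");break
s=manip.state();print(s["clock"],s["tool_pos"],d)
E
```

```text
35.1 [ 0.52848854 -0.26351356  0.12219439] [-0.06339103 -0.08545245 -0.40851468]
```

```bash
python3 - <<'E'
from h import *
from cell import manip,cams
manip.set_gripper(.05)
manip.dwell(.2)
manip.move_linear([*KEY,.33],rate=.12)
p=cab(-250,-250)
manip.move_pose([.40,-.36,.36],rv(KA))
manip.dwell(.3);print(manip.state()["clock"])
ims=[]
for n,b in(("side",(240,130,460,390)),("top",(200,130,480,290))):
    c=cams.capture(n);pickle.dump(c,open(n+"3.pkl","wb"))
    ims.append(cv2.resize(c["image"][b[1]:b[3],b[0]:b[2]],(400,500),interpolation=cv2.INTER_CUBIC))
cv2.imwrite("pics/end.png",np.hstack(ims))
W=cloud(pickle.load(open("side3.pkl","rb"))).reshape(-1,3);z=W[:,2]
for lo,hi in((.11,.18),(.155,.18)):
    b=(np.hypot(W[:,0]-.5265,W[:,1]+.264)<.03)&(z>lo)&(z<hi);print(W[b].mean(0),cv2.minAreaRect((W[b,:2]*1000).astype(np.float32)),np.median(z[b]),z[b].max() )
E
```

```text
38.8083
[ 0.52078173 -0.26734494  0.14511325] ((525.1845092773438, -263.4988098144531), (34.11592102050781, 19.602951049804688), 73.24043273925781) 0.146597879122761 0.17129317071624706
[ 0.52268934 -0.26554379  0.16476492] ((525.1018676757812, -263.5158386230469), (33.67940902709961, 19.52389907836914), 70.77239227294922) 0.1664112555939603 0.17129317071624706
```

View pics/end.png

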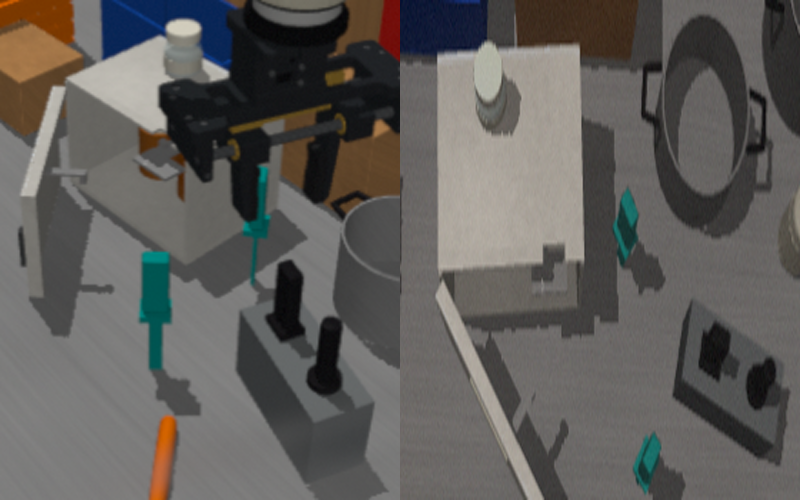

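The key is upright and fully home in its socket at crop (287,300), within about 1.5 mm of where it stood. The door stands open at about 45°, and the robot is touching nothing. Handing in.

```bash
python3 -c "
from cell import order;print(order.close_job())"
```

```text
the job is handed in; nothing more can be done
None
```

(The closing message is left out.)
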